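Set glazed ware on its drip tiles for the kiln

TASK

Load the kiln shelf: take the four glazed pieces one by one from the wooden ware board and stand each upright on the terracotta drip tile made for it, the tile with the shape and size of its foot (squat vase on the large round tile, bud vase on the small round one, candlestick on the square one, butter-dish cover on the oblong one). Centre each piece on its tile, with the square and oblong feet turned in line with their tiles' edges, and set it down gently. Tip nothing over, leave the mug and the glaze tub where they are, and let go of everything at the end.

Things in the scene. Friction and masses are not known exactly. Their poses are not given: they have to be found in the camera images.
- squat_vase: White ceramic with rose bands, like all four pieces. Origin: centre of its underside, z up. Starts upright on the dark wooden ware board (18 mm thick). Squat vase: round foot 64 mm across, belly 92 mm across 24 to 34 mm above the underside, shoulder sloping in to a plain round neck 34 mm across from 60 mm up to its top at 95 mm; easily held by the neck. About 0.3 kg.
- bud_vase: White ceramic with rose bands, like all four pieces. Origin: centre of its underside, z up. Starts upright on the dark wooden ware board (18 mm thick). Slender bud vase: round foot 38 mm across, belly 54 mm across 22 to 30 mm up, straight round neck 26 mm across from 56 mm up to its top at 98 mm; easily held by the neck. About 0.14 kg.
- candlestick: White ceramic with rose bands, like all four pieces. Origin: centre of its underside, z up. Starts upright on the dark wooden ware board (18 mm thick). Candlestick: square foot 64 x 64 mm, 12 mm high, sides along x and y; slim round stem; round cup 40 mm across from 66 mm up to its top at 98 mm; easily held by the cup. About 0.25 kg.
- butter_cover: White ceramic with rose bands, like all four pieces. Origin: centre of its underside, z up. Starts upright on the dark wooden ware board (18 mm thick). Oblong butter-dish cover: foot 96 mm along x by 50 mm along y, body top 45 mm up; on it a bar handle 48 mm along x and 14 mm thick (along y), from 45 mm up to its top at 79 mm; easily held across the handle. About 0.26 kg.
- tile_large_round: Terracotta drip tile, 10 mm thick, fixed on the grey kiln shelf (18 mm thick, so the tile's top is 28 mm above the bench). Origin: centre of its underside, z up. Large round tile, 90 mm across.
- tile_small_round: Terracotta drip tile, 10 mm thick, fixed on the grey kiln shelf (18 mm thick, so the tile's top is 28 mm above the bench). Origin: centre of its underside, z up. Small round tile, 62 mm across.
- tile_square: Terracotta drip tile, 10 mm thick, fixed on the grey kiln shelf (18 mm thick, so the tile's top is 28 mm above the bench). Origin: centre of its underside, z up. Square tile 90 x 90 mm, sides along x and y.
- tile_oblong: Terracotta drip tile, 10 mm thick, fixed on the grey kiln shelf (18 mm thick, so the tile's top is 28 mm above the bench). Origin: centre of its underside, z up. Oblong tile, 122 mm along x by 76 mm along y.
- tea_cup: Bystander: blue mug, 80 mm across (handle besides, at +y) and 80 mm high, standing loose on the bench beside the work. Origin: centre of its underside.
- glaze_tub: Bystander: white glaze tub with a yellow lid, 84 mm across and 85 mm high, standing loose on the bench beside the work. Origin: centre of its underside.
Not all that is in view belongs to the job. What is shaped like the butter_cover but red is not meant. Leave any red look-alike of the squat_vase alone.

How it is judged:
By the outcome, as a careful person would: the job done as asked, in the order asked, and still so for the second after the job is handed in, with the robot touching nothing.
It also fails if it takes over 118 s, if anything falls off the work surface, if the arm or the gripper's body presses on something with over 40 N, if the wrist force passes 120 N, or if a joint passes its speed limit or range.

ROBOT

A 6-joint arm with a two-finger parallel gripper is mounted at the origin on the work surface. World frame = base frame: x ahead of the robot, y to its left, z up, the work surface at z = 0. Lengths are in mm, angles in rad, forces in N, time in s.
With the tool pointing down it reaches from about 250 to 775 mm from the base axis. Payload 4 kg.
Tool frame: the origin (TCP) lies midway between the tips of the shut fingers; the grasp point (between the pads) lies ctrl.grip_point_offset behind it (ctrl.grip_point_offset is the distance from the TCP to the grasp point, in mm); z points along the fingers, y is the line along which they close (so a half turn about z gives the same grasp; the last joint's range is limited). The gripper opens to 94 mm and grips with 3 to 60 N. Pads are 16 mm wide; open, the fingers measure 119 mm over their backs; the gripper's body (75 mm by 177 mm) begins 78 mm behind the grasp point.
Start: joints at [-1.211, 0.087, 1.371, -0, 1.684, -0.103], TCP at [245.551, -492.164, 205.506] pointing down, gripper open.
Joint ranges: [-3.1, 3.1], [-0.76, 2.03], [0.27, 2.55], [-1.08, 4.22], [0.17, 2.65], [-2.57, 2.57]. Speed limits (rad/s): [2.79, 2.79, 3.14, 3.14, 3.14, 3.14].

INTERFACE

Orientations are given as a unit quaternion [x, y, z, w].
In Python, from plant import readout, imaging, ticket, ctrl gives the robot as it stands.
- The arm moves only by the tool arm_command, never from a script. Its argument "rows" is a list that holds one entry, the list of rows, each a list of 7 numbers: the opening in per cent of the stroke, from 0 (shut) to 100 (fully open), then the shift along the tool's x, y, z in mm, then the turn, a rotation vector about the tool's x, y, z in rad. A call has 1 to 20 rows; each row shifts and turns the commanded pose from where the row before left it, along the tool's axes as they then stand; what a row does not reach is not made up. A row lasts 1/12 s, in which the tool goes at most 41.7 mm and 7.16 degrees, less where a joint would pass 70% of its speed; a pose out of reach is approached as far as the arm can. A call is refused whole if a number of a shift passes 41.7 or a number of a turn 0.125, either way. A call with a gripper value outside its range is refused whole. The fingers move at their own pace and stop on an object; "newtons" is the grip in N (left out, the last holds). Time passes only in rows, so rows that do not move let the fingers close. It gives the time, the measured TCP pose, the force, the opening and the grip force at its end, in the units of the state.
- readout.get_state(): the state, without advancing time (a new reading comes with each control period).
- imaging.read_camera(name): name is "scene" or "side" or "wrist"; returns a dict with "img" (480x640x3 uint8, red, green, blue), "fx", "fy", "cx", "cy" (pixels), "D" ([k1, k2, p1, p2, k3] as OpenCV has them; the pictures are not rectified), "origin" and "rotation" of the camera in the world; the wrist camera has in their place "T_tool_cam" (4x4, takes a point from camera to tool coordinates, whose origin is the TCP and whose axes are the flange's). Camera axes: x right, y up, looking along -z (the intrinsics and any distortion apply to the point x, -y, -z); pixel columns grow to the right and rows downward; lengths in mm; the calibration is good to about 2 mm. A picture is of the moment at which its call begins: read the wrist's pose just before it. There is no depth.
- ticket.hand_in(): hands the job in; it is judged then, once.
The state is a dict: "clock": time; "q": joint angles; "qd": joint speeds; "tau": joint torques, N m; "position": TCP position; "orientation": TCP orientation; "ft_force": force on the tool from outside, world axes, zero at the start; "wrist_torque": the same for the moment, N m; "finger_gap": finger opening in mm; "grasp_force": force on a finger pad.
Only numpy, scipy, OpenCV 4.12 (cv2) and the standard library are available. Lean on these libraries where they do the work, as an engineer would, in place of code of your own. Each camera call takes 0.05 s, during which the arm holds its last target. There are 200 camera calls.

## Working session

There is one attempt and no reset: what is moved stays moved. The work goes in short steps, Python scripts to look and compute and a tool call to move; the robot and the scene stay as the last step left them, time stands still between calls to the robot, and variables do not carry over. Pictures are saved under pics/ and viewed, at most 14 in all, crops included, and the job is handed in when it is done.

Besides the shell and the picture viewer there is one more tool, called after "Request:" in YAML: its name, and indented under it one key for each argument. arm_command: Moves the arm, as the interface text tells. Its arguments: {"type":"object","properties":{"rows":{"type":"array"},"newtons":{"type":"number"}},"required":["rows"]}

```bash
ls; mkdir -p pics; python3 - <<'E'
from plant import readout, imaging, ticket, ctrl
import cv2
print(ctrl.grip_point_offset, readout.get_state())
for n in ["scene","side","wrist"]:
    c=imaging.read_camera(n); cv2.imwrite(f"pics/{n}0.png",c["img"][:,:,::-1])
    print(n,{k:v for k,v in c.items() if k!="img"})
E
```

```text
pics
18.8 {'clock': 0.0, 'q': array([-1.21112053e+00,  8.79639646e-02,  1.37220885e+00,  5.52663510e-06,
        1.68361076e+00, -1.03104084e-01]), 'qd': array([-0.00107113, -0.00039125,  0.000767  , -0.00082365,  0.0014722 ,
        0.00049576]), 'tau': array([-8.38698743e-04, -3.40187502e+01, -3.02429688e+01,  7.17230444e-02,
        3.28892225e-02, -1.60773566e-04]), 'position': array([ 245.34569151, -491.64402536,  204.32232333]), 'orientation': array([ 9.73347925e-01,  2.29330802e-01, -1.37423284e-04, -1.08680901e-03]), 'ft_force': array([ 0.03019779,  0.70457985, -0.16619288]), 'wrist_torque': array([-2.10443414e-02,  1.83086469e-05,  2.38770363e-02]), 'grasp_force': 0.0, 'finger_gap': 93.71023128903913}
scene {'fx': 571.463017013055, 'fy': 571.463017013055, 'cx': 325.40256154946246, 'cy': 236.4401854803221, 'D': array([-0.09587323,  0.        ,  0.        ,  0.        ,  0.        ]), 'origin': array([1208.45325157, -561.40388593, 1109.78050186]), 'rotation': array([0.30472659, 0.14463439, 0.42424857, 0.84037834])}
side {'fx': 603.4575009855486, 'fy': 603.4575009855486, 'cx': 313.69326345050143, 'cy': 232.49115987211647, 'D': array([-0.12615791,  0.        ,  0.        ,  0.        ,  0.        ]), 'origin': array([ 223.81559303, 1022.33774199,  764.69462314]), 'rotation': array([-0.06134563,  0.45932272,  0.87541288, -0.13751961])}
wrist {'fx': 359.59940396888936, 'fy': 359.59940396888936, 'cx': 321.3406943264954, 'cy': 235.05613996909034, 'D': array([-0.05013618,  0.        ,  0.        ,  0.        ,  0.        ]), 'T_tool_cam': array([[ 5.24151540e-04,  9.67696949e-01,  2.52115729e-01,
         7.39384235e+01],
       [ 9.99999797e-01, -4.15799269e-04, -4.83047014e-04,
         1.24082071e+00],
       [-3.62613585e-04,  2.52115931e-01, -9.67696970e-01,
        -1.79298177e+02],
       [ 0.00000000e+00,  0.00000000e+00,  0.00000000e+00,
         1.00000000e+00]])}
```

View pics/scene0.png

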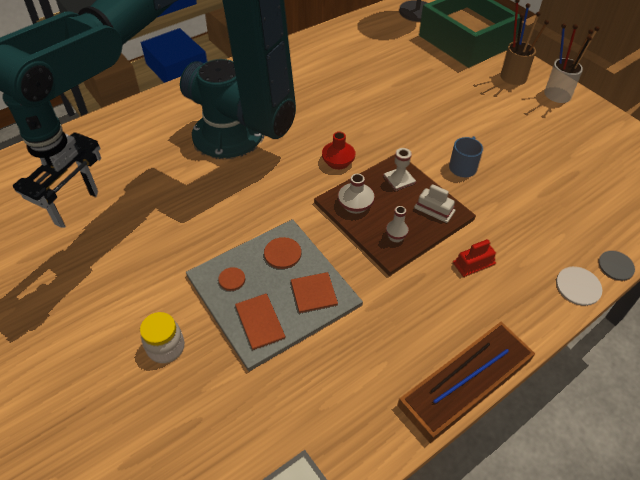

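View pics/side0.png

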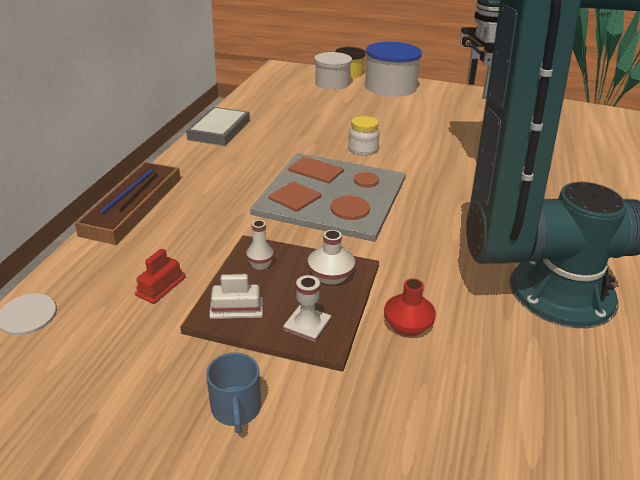

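Candidates in scene: white squat vase (355,193), vs red vase (339,150); bud vase (399,225); candlestick (401,168); white butter cover (436,203), vs red (476,258). The tiles are large round (283,252), small round (232,278), square (314,292) and oblong (260,320). I choose the white ones on the board.

```bash
cat > h.py <<'E'
import numpy as np, cv2
from scipy.spatial.transform import Rotation as R
from plant import readout, imaging, ticket, ctrl
def cam(n):
    s=readout.get_state(); c=imaging.read_camera(n)
    if n=="wrist":
        T=np.eye(4); T[:3,:3]=R.from_quat(s["orientation"]).as_matrix(); T[:3,3]=s["position"]
        T=T@c["T_tool_cam"]; c["Rm"],c["o"]=T[:3,:3],T[:3,3]
    else: c["Rm"],c["o"]=R.from_quat(c["rotation"]).as_matrix(),c["origin"]
    c["K"]=np.array([[c["fx"],0,c["cx"]],[0,c["fy"],c["cy"]],[0,0,1]])
    return c
def ray(c,p):
    u=cv2.undistortPoints(np.float64(p).reshape(-1,1,2),c["K"],c["D"]).reshape(-1,2)
    return np.c_[u[:,0],-u[:,1],-np.ones(len(u))]@c["Rm"].T
def onz(c,p,z):
    d=ray(c,p); return c["o"]+d*((z-c["o"][2])/d[:,2])[:,None]
def pix(c,P):
    q=(np.float64(P).reshape(-1,3)-c["o"])@c["Rm"]; q=q*[1,-1,-1]
    return cv2.projectPoints(q,np.zeros(3),np.zeros(3),c["K"],c["D"])[0].reshape(-1,2)
def save(c,name): cv2.imwrite(f"pics/{name}.png",c["img"][:,:,::-1])
def tiles(c,zlim=28,amin=200):
    h=cv2.cvtColor(c["img"],cv2.COLOR_RGB2HSV)
    m=cv2.inRange(h,(3,130,110),(11,215,255)); m=cv2.morphologyEx(m,cv2.MORPH_OPEN,np.ones((3,3)))
    out=[]
    for k in cv2.findContours(m,cv2.RETR_EXTERNAL,cv2.CHAIN_APPROX_NONE)[0]:
        if cv2.contourArea(k)<amin: continue
        w=onz(c,k.reshape(-1,2),zlim)[:,:2].astype(np.float32)
        r=cv2.minAreaRect(w); M=cv2.moments(w.reshape(-1,1,2))
        out.append((np.mean(k.reshape(-1,2),0).round(),np.round([M["m10"]/M["m00"],M["m01"]/M["m00"]],1),np.round(r[0],1),np.round(r[1],1),round(r[2],1)))
    return out
E
python3 - <<'E'
from h import *
A,B=cam("scene"),cam("side")
for c in (A,B):
    print()
    for t in tiles(c): 
        if 250<t[1][0]<800: print(*t)
P={"squat":((358,178),(332,236),113),"bud":((400,211),(259,225),116),"cand":((403,155),(307,283),116),"butter":((439,191),(234,279),97)}
for k,(a,b,z) in P.items(): print(k,onz(A,[a],z).round(),onz(B,[b],z).round())
print(A["img"][[252,292,270],[283,314,250]])
E
```

```text
[260. 321.] [ 610. -274.] [ 609.8 -274. ] [ 75.1 121. ] 76.4
[313. 291.] [ 618.3 -133.7] [ 618.5 -133.6] [88.4 89. ] 67.7
[231. 278.] [ 476.5 -265.5] [ 476.4 -265.3] [58.  60.2] 58.3
[282. 252.] [ 481.7 -127.2] [ 481.4 -127.7] [86.4 88.3] 54.9

[411. 301.] [289.1 155.5] [289.4 157.2] [89.8 76.3] 8.4
[155. 277.] [772.4 251. ] [772.7 243.2] [ 66.6 154.8] 9.3
[350. 207.] [ 478.7 -119.6] [ 478.3 -119.7] [86.4 93.9] 19.0
[294. 195.] [ 615.6 -125.9] [ 615.  -125.7] [97.2 93.1] 67.9
[366. 179.] [ 473.  -257.4] [ 473.2 -256.9] [57.3 71. ] 14.1
[315. 169.] [ 607.1 -264.7] [ 606.  -264.6] [ 84.4 124.6] 76.6
squat [[459. 118. 113.]] [[455. 123. 113.]]
bud [[604. 128. 116.]] [[596. 137. 116.]]
cand [[463. 263. 116.]] [[456. 273. 116.]]
butter [[599. 264.  97.]] [[587. 282.  97.]]
[[144  66  34]
 [145  66  35]
 [113 112  99]]
```

Request:
arm_command:
  rows:
    - [[100, 0, 0, -20, 0, 0, 0.116], [100, 0, 0, -20, 0, 0, 0.116], [100, 0, 0, -20, 0, 0, 0.116], [100, 0, 0, -20, 0, 0, 0.116], [100, 18, -35, -1, 0, 0, 0], [100, 18, -35, -1, 0, 0, 0], [100, 18, -35, -1, 0, 0, 0], [100, 18, -35, -1, 0, 0, 0], [100, 18, -35, -1, 0, 0, 0], [100, 18, -35, -1, 0, 0, 0], [100, 18, -35, -1, 0, 0, 0], [100, 18, -35, -1, 0, 0, 0], [100, 18, -35, -1, 0, 0, 0], [100, 18, -35, -1, 0, 0, 0], [100, 18, -35, -1, 0, 0, 0], [100, 18, -35, -1, 0, 0, 0], [100, 18, -35, -1, 0, 0, 0], [100, 0, 0, 0, 0, 0, 0]]

```text
clock: 1.75
position: [481.9, -31.6, 298.0]
orientation: [1.0, 0.004, 0.0, -0.002]
ft_force: [-1.1, 0.1, -0.8]
finger_gap: 94.3
grasp_force: 0.0
```

```bash
python3 - <<'E'
from h import *
s=readout.get_state(); print(s["position"],s["q"].round(2),R.from_quat(s["orientation"]).as_matrix().round(3))
c=cam("wrist"); save(c,"wrist1")
for t in tiles(c,28,500): print(*t)
E
```

```text
[481.86561377 -31.58272327 297.98118005] [-0.19 -0.06  1.34  0.    1.86  1.38] [[ 1.     0.008  0.   ]
 [ 0.008 -1.     0.003]
 [ 0.    -0.003 -1.   ]]
[388. 204.] [ 473.6 -110.6] [ 479.3 -118.5] [88.2 70.4] 18.2
[523.  99.] [ 609. -273.] [ 609.  -272.9] [ 75.9 120.8] 76.4
[408.  89.] [ 617.4 -133.1] [ 617.3 -133.1] [88.9 89.3] 67.6
```

View pics/wrist1.png

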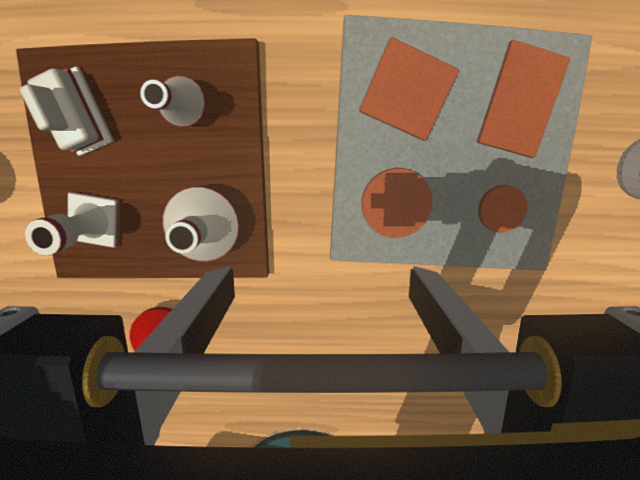

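Wrist view: the board with the butter cover (65,110), bud top (154,94), candlestick cup (45,237) and squat neck top (184,236). Tiles are on the right at (408,89), (523,99), (388,204) and (503,208). The red look-alike is at (155,330).

```bash
cat >> h.py <<'E'
def hole(c,p,z,r=22):
    x,y=map(int,p); x0,y0=max(x-r,0),max(y-r,0)
    v=c["img"][y0:y+r,x0:x+r].max(2); m=(v<95).astype(np.uint8)
    n,l,st,ce=cv2.connectedComponentsWithStats(m)
    i=min(range(1,n),key=lambda i:np.hypot(*(ce[i]-[x-x0,y-y0]))+(1e3 if st[i,4]<15 else 0))
    k=max(cv2.findContours((l==i).astype(np.uint8),cv2.RETR_EXTERNAL,cv2.CHAIN_APPROX_NONE)[0],key=cv2.contourArea)
    e=cv2.fitEllipse(k); q=np.array(e[0])+[x0,y0]
    return q.round(1),np.round(e[1],1),onz(c,[q],z)[0,:2].round(1)
def go(x,y,z,yaw=None):
    s=readout.get_state(); M=R.from_quat(s["orientation"]).as_matrix()
    y0=np.degrees(np.arctan2(M[1,0],M[0,0])); d=np.array([x,y,z])-s["position"]
    print("yaw",y0.round(2),"pos",s["position"].round(1),"tilt",M[:2,2].round(4),"q6",s["q"][5].round(2))
    if yaw is not None:
        t=(yaw-y0+90)%180-90; print("turn about tool z rad",np.radians(-t).round(4))
        M=R.from_euler("z",t,degrees=True).as_matrix()@M
    print("tool shift",(M.T@d).round(1))
E
python3 - <<'E'
from h import *
c=cam("wrist")
for n,p,z in (("squat",(184,236),113),("bud",(154,94),116),("cand",(45,237),116)): print(n,*hole(c,p,z))
f=[(24,88),(46,70),(75,136),(53,148)]
I=cv2.resize(c["img"][40:280,0:260,::-1],None,fx=3,fy=2.5,interpolation=cv2.INTER_CUBIC); I=cv2.resize(c["img"][40:280,0:260,::-1],None,fx=2.5,fy=2.5,interpolation=cv2.INTER_CUBIC); cv2.imwrite("pics/crop1.png",I)
E
```

```text
squat [177.3 236.6] [20.9 22.7] [457.7 116.8]
bud [152.9  90.8] [35.5 46. ] [602.7 126.7]
cand [ 37.9 236.9] [17.7 21.6] [457.2 269.5]
```

View pics/crop1.png

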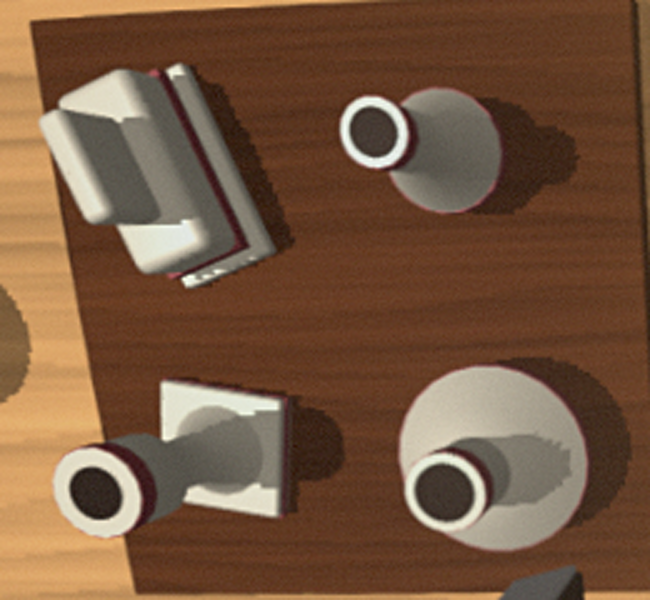

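```bash
python3 - <<'E'
from h import *
go(458,117,160)
E
```

```text
yaw 0.13 pos [480.2 -36.3 298.1] tilt [-0.001  -0.0005] q6 1.38
tool shift [ -21.8 -153.4  138.1]
```

Request:
arm_command:
  rows:
    - [[100, -5.5, -38, 3, 0, 0, 0], [100, -5.5, -38, 5, 0, 0, 0], [100, -5.5, -38, 10, 0, 0, 0], [100, -5.5, -39, 20, 0, 0, 0], [100, 0, 0, 30, 0, 0, 0], [100, 0, 0, 30, 0, 0, 0], [100, 0, 0, 25, 0, 0, 0], [100, 0, 0, 15, 0, 0, 0], [100, 0, 0, 0, 0, 0, 0], [100, 0, 0, 0, 0, 0, 0], [100, 0, 0, 0, 0, 0, 0]]

```text
clock: 2.77
position: [459.5, 112.4, 163.1]
orientation: [1.0, -0.002, 0.001, 0.0]
ft_force: [-0.7, -0.8, -0.1]
finger_gap: 94.2
grasp_force: 0.0
```

```bash
python3 - <<'E'
from h import *
c=cam("wrist"); save(c,"w2"); p=pix(c,[458,117,113])[0]; print(p)
try: h=hole(c,p,113,35); print(*h); go(*h[2],82)
except Exception as e: print(e)
E
```

```text
[313.17780058 258.55070561]
[313.1 259. ] [35.7 37.6] [457.7 117. ]
yaw -0.16 pos [459.8 112.6 163.6] tilt [0.0035 0.0001] q6 1.69
tool shift [-2.4 -4.4 81.6]
```

View pics/w2.png

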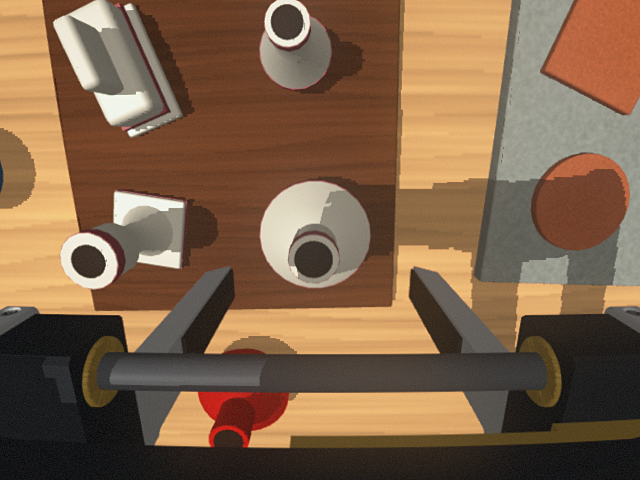

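Request:
arm_command:
  rows:
    - [[100, 0, -1, 20, 0, 0, 0], [100, 0, 0, 20, 0, 0, 0], [100, 0, 0, 20, 0, 0, 0], [100, 0, 0, 12, 0, 0, 0], [100, 0, 0, 6, 0, 0, 0], [100, 0, 0, 0, 0, 0, 0], [100, 0, 0, 0, 0, 0, 0], [100, 0, 0, 0, 0, 0, 0], [100, 0, 0, 0, 0, 0, 0], [100, 0, 0, 0, 0, 0, 0]]

```text
clock: 3.65
position: [459.4, 114.4, 84.8]
orientation: [1.0, -0.001, 0.001, -0.0]
ft_force: [0.5, -0.3, -0.3]
finger_gap: 93.7
grasp_force: 0.0
```

```bash
python3 - <<'E'
from h import *
go(457.7,117,82)
E
```

```text
yaw -0.07 pos [459.4 114.4  84.8] tilt [0.0022 0.0002] q6 1.7
tool shift [-1.7 -2.5  2.7]
```

Request:
arm_command:
  rows:
    - [[100, -1.5, -2.5, 2.5, 0, 0, 0], [100, 0, 0, 0, 0, 0, 0], [100, 0, 0, 0, 0, 0, 0], [45, 0, 0, 0, 0, 0, 0], [45, 0, 0, 0, 0, 0, 0], [45, 0, 0, 0, 0, 0, 0], [45, 0, 0, 0, 0, 0, 0], [45, 0, 0, 0, 0, 0, 0], [20, 0, 0, 0, 0, 0, 0], [20, 0, 0, 0, 0, 0, 0], [20, 0, 0, 0, 0, 0, 0], [20, 0, 0, 0, 0, 0, 0], [20, 0, 0, 0, 0, 0, 0]]
  newtons: 20

```text
clock: 4.73
position: [457.1, 117.2, 81.1]
orientation: [1.0, -0.001, 0.0, -0.0]
ft_force: [-0.2, 0.6, 2.0]
finger_gap: 33.5
grasp_force: 20.0
```

Request:
arm_command:
  rows:
    - [[20, 0, 0, -2, 0, 0, 0], [20, 0, 0, -4, 0, 0, 0], [20, 0, 0, -8, 0, 0, 0], [20, 0, 0, -12, 0, 0, 0], [20, 0, 0, -12, 0, 0, 0], [20, 0, 0, -12, 0, 0, 0], [20, 0, 0, -8, 0, 0, 0], [20, 0, 0, -2, 0, 0, 0], [20, 1, 10, 0, 0, 0, 0], [20, 2, 20, 0, 0, 0, 0], [20, 3, 28, 0, 0, 0, 0], [20, 3, 30, 0, 0, 0, 0], [20, 3, 30, 0, 0, 0, 0], [20, 3, 30, 0, 0, 0, 0], [20, 3, 30, 0, 0, 0, 0], [20, 3, 28, 0, 0, 0, 0], [20, 2, 20, 0, 0, 0, 0], [20, 1, 10, 0, 0, 0, 0], [20, 0, 5, 0, 0, 0, 0], [20, 0, 0, 0, 0, 0, 0]]

```text
clock: 6.4
position: [480.3, -124.8, 140.5]
orientation: [1.0, -0.001, -0.001, -0.0]
ft_force: [-0.0, 1.0, -3.3]
finger_gap: 33.7
grasp_force: 20.0
```

Request:
arm_command:
  rows:
    - [[20, 0, 0, 0, 0, 0, 0], [20, 0, 0, 0, 0, 0, 0], [20, 0, 0, 0, 0, 0, 0]]

```text
clock: 6.65
position: [480.8, -123.0, 141.1]
orientation: [1.0, 0.0, 0.0, -0.0]
ft_force: [0.4, 0.4, -3.3]
finger_gap: 33.4
grasp_force: 20.0
```

```bash
python3 - <<'E'
from h import *
c=cam("wrist"); save(c,"w3"); s=readout.get_state(); print(s["ft_force"],s["finger_gap"])
zt=s["position"][2]-82+113
p=pix(c,[s["position"][0],s["position"][1],zt])[0]; print(p)
h=hole(c,p,zt,45); print(*h, "offset",h[2]-s["position"][:2])
for t in tiles(c,28,1000): print(*t)
go(481.5,-127.4,s["position"][2])
E
```

```text
[-0.82066084  0.4602812  -2.84027582] 33.683307124325864
[319.74056917 311.60933238]
[321.5 311.6] [52.4 57.3] [ 480.8 -123.9] offset [-0.02206208 -0.77542342]
[515.  73.] [ 605.3 -272.7] [ 609.  -272.3] [ 76.2 120.8] 76.5
[335.  59.] [ 614.5 -133.6] [ 617.4 -132.9] [88.9 89. ] 67.7
yaw 0.03 pos [ 480.8 -123.1  141.2] tilt [0.0001 0.0001] q6 1.21
tool shift [ 0.7  4.3 -0. ]
```

View pics/w3.png

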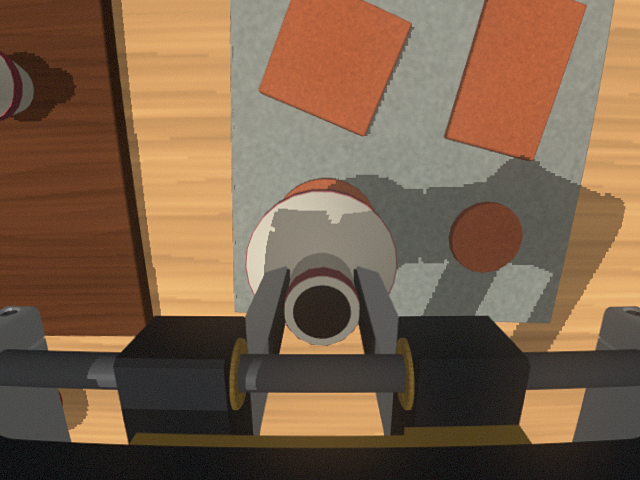

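Request:
arm_command:
  rows:
    - [[20, 0, 3, 0, 0, 0, 0], [20, 0, 0, 6, 0, 0, 0], [20, 0, 0, 10, 0, 0, 0], [20, 0, 0, 12, 0, 0, 0], [20, 0, 0, 8, 0, 0, 0], [20, 0, 0, 5, 0, 0, 0], [20, 0, 0, 3, 0, 0, 0], [20, 0, 0, 0, 0, 0, 0], [20, 0, 0, 0, 0, 0, 0], [20, 0, 0, 0, 0, 0, 0], [20, 0, 0, 0, 0, 0, 0]]

```text
clock: 7.62
position: [481.3, -127.4, 97.8]
orientation: [1.0, -0.001, 0.001, 0.0]
ft_force: [0.2, 0.1, -3.4]
finger_gap: 33.7
grasp_force: 20.0
```

Request:
arm_command:
  rows:
    - [[20, -0.5, -0.5, 1.5, 0, 0, 0], [20, 0, 0, 1.5, 0, 0, 0], [20, 0, 0, 1, 0, 0, 0], [20, 0, 0, 1, 0, 0, 0], [20, 0, 0, 0, 0, 0, 0], [20, 0, 0, 0, 0, 0, 0], [20, 0, 0, 0, 0, 0, 0]]

```text
clock: 8.2
position: [480.3, -126.7, 92.1]
orientation: [1.0, -0.001, 0.0, 0.0]
ft_force: [-0.8, -0.4, -3.1]
finger_gap: 33.6
grasp_force: 20.0
```

Request:
arm_command:
  rows:
    - [[20, 0, 0, 0.4, 0, 0, 0], [20, 0, 0, 0.4, 0, 0, 0], [20, 0, 0, 0.4, 0, 0, 0], [20, 0, 0, 0, 0, 0, 0], [20, 0, 0, 0, 0, 0, 0]]

```text
clock: 8.62
position: [480.4, -126.7, 91.1]
orientation: [1.0, -0.001, 0.0, 0.0]
ft_force: [0.1, 0.8, -1.8]
finger_gap: 33.4
grasp_force: 20.0
```

Request:
arm_command:
  rows:
    - [[20, 0, 0, 0.5, 0, 0, 0], [20, 0, 0, 0.3, 0, 0, 0], [20, 0, 0, 0, 0, 0, 0], [40, 0, 0, 0, 0, 0, 0], [60, 0, 0, 0, 0, 0, 0], [80, 0, 0, 0, 0, 0, 0], [80, 0, 0, 0, 0, 0, 0], [80, 0, 0, -3, 0, 0, 0], [80, 0, 0, -10, 0, 0, 0], [80, 0, 0, -20, 0, 0, 0], [80, 0, 0, -25, 0, 0, 0], [80, 0, 0, -25, 0, 0, 0], [80, 0, 0, -10, 0, 0, 0], [80, 0, 0, 0, 0, 0, 0], [80, 0, 0, 0, 0, 0, 0], [80, 0, 0, 0, 0, 0, 0]]

```text
clock: 9.95
position: [479.5, -126.4, 181.5]
orientation: [1.0, -0.001, -0.001, -0.0]
ft_force: [-0.1, 0.5, 0.4]
finger_gap: 75.0
grasp_force: 0.0
```

```bash
cat >> h.py <<'E'
def rounds(c,p,z,r):   # tile under shadow: hue mask near pixel p
    h=cv2.cvtColor(c["img"],cv2.COLOR_RGB2HSV); m=cv2.inRange(h,(2,130,40),(13,255,255))
    k=np.zeros_like(m); cv2.circle(k,tuple(int(v) for v in p),r,255,-1); m=cv2.morphologyEx(m&k,cv2.MORPH_OPEN,np.ones((3,3)))
    k=max(cv2.findContours(m,cv2.RETR_EXTERNAL,cv2.CHAIN_APPROX_NONE)[0],key=cv2.contourArea)
    (x,y),rr=cv2.minEnclosingCircle(onz(c,k.reshape(-1,2),z)[:,:2].astype(np.float32)); return round(x,1),round(y,1),round(2*rr,1)
E
python3 - <<'E'
from h import *
c=cam("wrist"); save(c,"w4"); s=readout.get_state(); print(s["position"],s["ft_force"])
p=pix(c,[480.5,-126.5,123])[0]; h=hole(c,p,123,35); print("squat",*h)
for q in ((476,-265),): 
    p=pix(c,[*q,28])[0]; print("small",p,rounds(c,p,28,55))
go(603,127,165)
E
```

```text
[ 479.3234216  -126.29770969  181.11267734] [-0.05464379  0.41734535 -1.49807683]
squat [321.3 250.3] [35.1 36.8] [ 481.  -127.1]
small [465.34315211 225.79576491] (477.5, -264.1, 62.8)
yaw -0.07 pos [ 479.3 -126.3  181.1] tilt [-0.0033  0.0012] q6 1.2
tool shift [ 123.4 -253.4   16. ]
```

View pics/w4.png

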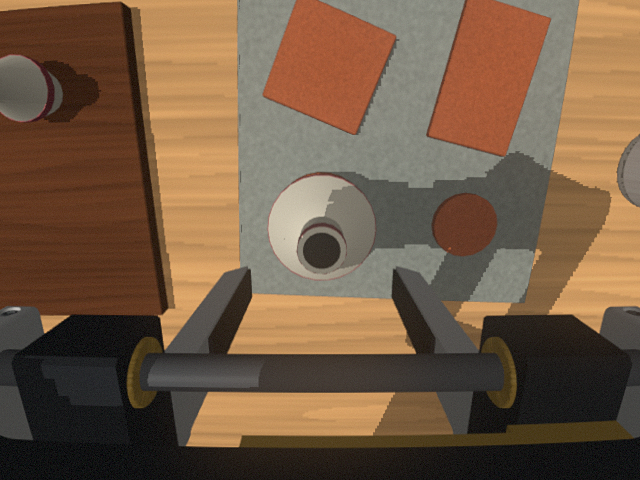

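Request:
arm_command:
  rows:
    - [[80, 8, -16, 0, 0, 0, 0], [80, 15, -32, 0, 0, 0, 0], [80, 18, -36, 0, 0, 0, 0], [80, 18, -36, 0, 0, 0, 0], [80, 18, -36, 0, 0, 0, 0], [80, 18, -36, 0, 0, 0, 0], [80, 15, -32, 2, 0, 0, 0], [80, 9, -19, 4, 0, 0, 0], [80, 4, -10, 5, 0, 0, 0], [80, 0, 0, 3, 0, 0, 0], [80, 0, 0, 0, 0, 0, 0], [80, 0, 0, 0, 0, 0, 0], [80, 0, 0, 0, 0, 0, 0], [80, 0, 0, 0, 0, 0, 0]]

```text
clock: 11.17
position: [603.5, 124.8, 169.8]
orientation: [1.0, -0.002, 0.0, 0.0]
ft_force: [-0.6, -0.3, 0.2]
finger_gap: 75.5
grasp_force: 0.0
```

```bash
python3 - <<'E'
from h import *
c=cam("wrist"); save(c,"w5"); s=readout.get_state()
p=pix(c,[603,127,116])[0]; h=hole(c,p,116,35); print("bud",p,*h)
go(*h[2],85)
E
```

```text
bud [316.80744538 255.45381973] [311.  257.8] [25.6 26.7] [601.3 131. ]
yaw -0.17 pos [603.6 125.  169.8] tilt [ 0.0011 -0.0001] q6 1.69
tool shift [-2.4 -6.  84.8]
```

Request:
arm_command:
  rows:
    - [[80, -2.5, -6, 5, 0, 0, 0], [80, 0, 0, 15, 0, 0, 0], [80, 0, 0, 22, 0, 0, 0], [80, 0, 0, 22, 0, 0, 0], [80, 0, 0, 14, 0, 0, 0], [80, 0, 0, 6, 0, 0, 0], [80, 0, 0, 3, 0, 0, 0], [80, 0, 0, 0, 0, 0, 0], [80, 0, 0, 0, 0, 0, 0], [80, 0, 0, 0, 0, 0, 0], [80, 0, 0, 0, 0, 0, 0]]

```text
clock: 12.13
position: [602.0, 132.3, 83.6]
orientation: [1.0, -0.001, 0.001, -0.0]
ft_force: [-0.5, -0.5, -1.1]
finger_gap: 75.2
grasp_force: 0.0
```

```bash
python3 - <<'E'
from h import *
c=cam("wrist"); p=pix(c,[601.3,131,116])[0]; h=hole(c,p,116,40); print("bud",p,*h)
go(*h[2],82)
E
```

```text
bud [322.37275449 314.24480625] [322.4 314.5] [37.7 41.2] [601.2 131. ]
yaw -0.07 pos [601.8 132.3  83.4] tilt [0.0022 0.0002] q6 1.7
tool shift [-0.6  1.3  1.4]
```

Request:
arm_command:
  rows:
    - [[80, -0.5, 1.3, 1, 0, 0, 0], [80, 0, 0, 0, 0, 0, 0], [60, 0, 0, 0, 0, 0, 0], [40, 0, 0, 0, 0, 0, 0], [35, 0, 0, 0, 0, 0, 0], [35, 0, 0, 0, 0, 0, 0], [35, 0, 0, 0, 0, 0, 0], [15, 0, 0, 0, 0, 0, 0], [15, 0, 0, 0, 0, 0, 0], [15, 0, 0, 0, 0, 0, 0], [15, 0, 0, 0, 0, 0, 0], [15, 0, 0, 0, 0, 0, 0]]
  newtons: 15

```text
clock: 13.18
position: [600.6, 130.9, 81.0]
orientation: [1.0, -0.001, -0.0, 0.0]
ft_force: [0.6, 0.2, 0.1]
finger_gap: 25.6
grasp_force: 15.0
```

Request:
arm_command:
  rows:
    - [[15, 0, 0, -3, 0, 0, 0], [15, 0, 0, -8, 0, 0, 0], [15, 0, 0, -15, 0, 0, 0], [15, 0, 0, -22, 0, 0, 0], [15, 0, 0, -22, 0, 0, 0], [15, 0, 0, -22, 0, 0, 0], [15, 0, 0, -20, 0, 0, 0], [15, 0, 0, -12, 0, 0, 0], [15, 0, 0, -6, 0, 0, 0], [15, -4, 12, 0, 0, 0, 0], [15, -7, 22, 0, 0, 0, 0], [15, -10, 32, 0, 0, 0, 0], [15, -10, 34, 0, 0, 0, 0], [15, -10, 34, 0, 0, 0, 0], [15, -10, 34, 0, 0, 0, 0], [15, -11, 34, 0, 0, 0, 0], [15, -11, 34, 0, 0, 0, 0], [15, -11, 34, 0, 0, 0, 0], [15, -11, 34, 0, 0, 0, 0]]

```text
clock: 14.77
position: [502.9, -174.7, 209.1]
orientation: [1.0, -0.001, -0.002, -0.0]
ft_force: [0.8, -0.3, -0.4]
finger_gap: 25.6
grasp_force: 15.0
```

Request:
arm_command:
  rows:
    - [[15, -11, 34, 0, 0, 0, 0], [15, -9, 30, 0, 0, 0, 0], [15, -6, 18, 0, 0, 0, 0], [15, -2, 9, 0, 0, 0, 0], [15, 0, 0, 0, 0, 0, 0], [15, 0, 0, 0, 0, 0, 0], [15, 0, 0, 0, 0, 0, 0], [15, 0, 0, 0, 0, 0, 0]]

```text
clock: 15.43
position: [477.5, -262.6, 211.0]
orientation: [1.0, 0.0, -0.0, -0.0]
ft_force: [0.6, 0.1, -1.7]
finger_gap: 25.4
grasp_force: 15.0
```

```bash
python3 - <<'E'
from h import *
c=cam("wrist"); s=readout.get_state(); save(c,"w6"); z=s["position"][2]-81+116; print(s["ft_force"],s["finger_gap"])
p=pix(c,[*s["position"][:2],z])[0]; print(hole(c,p,z,45))
go(477,-264.5,91)
E
```

```text
[-0.26251215  1.04665013 -0.9643011 ] 25.522415562940417
(array([321.6, 314.5]), array([39.1, 42.8]), array([ 478.2, -263.6]))
yaw 0.05 pos [ 477.6 -262.7  211.1] tilt [0.0001 0.0002] q6 0.96
tool shift [ -0.6   1.9 120.1]
```

Request:
arm_command:
  rows:
    - [[15, -1, 1, 6, 0, 0, 0], [15, 0, 0, 14, 0, 0, 0], [15, 0, 0, 20, 0, 0, 0], [15, 0, 0, 20, 0, 0, 0], [15, 0, 0, 20, 0, 0, 0], [15, 0, 0, 15, 0, 0, 0], [15, 0, 0, 10, 0, 0, 0], [15, 0, 0, 5, 0, 0, 0], [15, 0, 0, 3, 0, 0, 0], [15, 0, 0, 0, 0, 0, 0], [15, 0, 0, 0, 0, 0, 0], [15, 0, 0, 0, 0, 0, 0], [15, 0, 0, 0, 0, 0, 0]]

```text
clock: 16.57
position: [476.7, -265.4, 99.3]
orientation: [1.0, -0.001, 0.001, 0.001]
ft_force: [0.4, 0.1, -0.8]
finger_gap: 25.8
grasp_force: 15.0
```

Request:
arm_command:
  rows:
    - [[15, 0, -1.5, 2, 0, 0, 0], [15, 0, 0, 2, 0, 0, 0], [15, 0, 0, 1, 0, 0, 0], [15, 0, 0, 1, 0, 0, 0], [15, 0, 0, 0.5, 0, 0, 0], [15, 0, 0, 0, 0, 0, 0], [15, 0, 0, 0, 0, 0, 0], [15, 0, 0, 0, 0, 0, 0]]

```text
clock: 17.23
position: [476.2, -263.5, 91.7]
orientation: [1.0, -0.001, 0.0, 0.0]
ft_force: [1.0, -0.3, -0.2]
finger_gap: 25.7
grasp_force: 15.0
```

```bash
python3 - <<'E'
from h import *
c=cam("wrist"); s=readout.get_state(); z=s["position"][2]-81+116; print(s["ft_force"],s["finger_gap"])
p=pix(c,[*s["position"][:2],z])[0]; print(hole(c,p,z,45))
go(477,-264.5,91)
E
```

```text
[ 0.17105924 -0.34024364 -1.24559653] 25.589002559525742
(array([321.6, 314.5]), array([39. , 42.7]), array([ 476.9, -264.4]))
yaw -0.07 pos [ 476.2 -263.5   91.7] tilt [ 0.0002 -0.0002] q6 0.96
tool shift [0.8 1.  0.7]
```

Request:
arm_command:
  rows:
    - [[15, 0, 0, 0.4, 0, 0, 0], [15, 0, 0, 0.3, 0, 0, 0], [15, 0, 0, 0.3, 0, 0, 0], [15, 0, 0, 0, 0, 0, 0], [15, 0, 0, 0, 0, 0, 0], [32, 0, 0, 0, 0, 0, 0], [40, 0, 0, 0, 0, 0, 0], [55, 0, 0, 0, 0, 0, 0], [70, 0, 0, 0, 0, 0, 0], [70, 0, 0, -3, 0, 0, 0], [70, 0, 0, -10, 0, 0, 0], [70, 0, 0, -25, 0, 0, 0], [70, 0, 0, -30, 0, 0, 0], [70, 0, 0, -25, 0, 0, 0], [70, 0, 0, -12, 0, 0, 0], [70, 0, 0, 0, 0, 0, 0], [70, 0, 0, 0, 0, 0, 0], [70, 0, 0, 0, 0, 0, 0]]

```text
clock: 18.78
position: [475.4, -263.0, 193.8]
orientation: [1.0, -0.001, -0.001, -0.001]
ft_force: [-0.0, 0.6, -0.2]
finger_gap: 65.8
grasp_force: 0.0
```

```bash
python3 - <<'E'
from h import *
c=cam("wrist"); s=readout.get_state(); print(s["ft_force"],s["finger_gap"])
p=pix(c,[477,-264.5,126])[0]; print(hole(c,p,126,40))
go(458,245,190)
E
```

```text
[-0.16039649 -0.46462585 -0.66195812] 65.9834189597808
(array([321.9, 246.4]), array([24.9, 25.9]), array([ 476.9, -264.1]))
yaw -0.07 pos [ 475.2 -262.8  193.3] tilt [-0.0034  0.0022] q6 0.96
tool shift [ -17.8 -507.8    4.5]
```

Request:
arm_command:
  rows:
    - [[70, -1, -16, 0, 0, 0, 0], [70, -1, -30, 0, 0, 0, 0], [70, -1, -37, 0, 0, 0, 0], [70, -1, -37, 0, 0, 0, 0], [70, -1, -37, 0, 0, 0, 0], [70, -1, -37, 0, 0, 0, 0], [70, -1, -37, 0, 0, 0, 0], [70, -1, -37, 0, 0, 0, 0], [70, -1, -37, 0, 0, 0, 0], [70, -1, -37, 0, 0, 0, 0], [70, -1, -37, 0, 0, 0, 0], [70, -1, -37, 0, 0, 0, 0], [70, -1, -32, 0, 0, 0, 0], [70, -1, -30, 0, 0, 0, 0], [70, -1, -20, 0, 0, 0, 0], [70, 0, -10, 0, 0, 0, 0], [70, 0, 0, 0, 0, 0, 0], [70, 0, 0, 0, 0, 0, 0], [70, 0, 0, 0, 0, 0, 0], [70, 0, 0, 0, 0, 0, 0]]

```text
clock: 20.5
position: [461.8, 243.3, 195.5]
orientation: [1.0, -0.002, -0.0, 0.0]
ft_force: [0.3, 0.9, -0.0]
finger_gap: 65.7
grasp_force: 0.0
```

```bash
python3 - <<'E'
from h import *
c=cam("wrist"); s=readout.get_state(); print(s["position"])
p=pix(c,[457.5,269,116])[0]; print(p,hole(c,p,116,40)); print(pix(c,[(600,270,97),(460,265,30)]))
cv2.imwrite("pics/crop2.png",cv2.resize(c["img"][0:320,160:480,::-1],None,fx=1.8,fy=1.8))
np.save("c.npy",c,allow_pickle=True)
E
```

```text
[461.92550012 243.35002869 195.64348372]
[286.04073021 249.73518345] (array([284.9, 250. ]), array([28. , 29.3]), array([457.3, 269.9]))
[[282.17846008  50.40681852]
 [298.29764244 221.73582951]]
```

View pics/crop2.png

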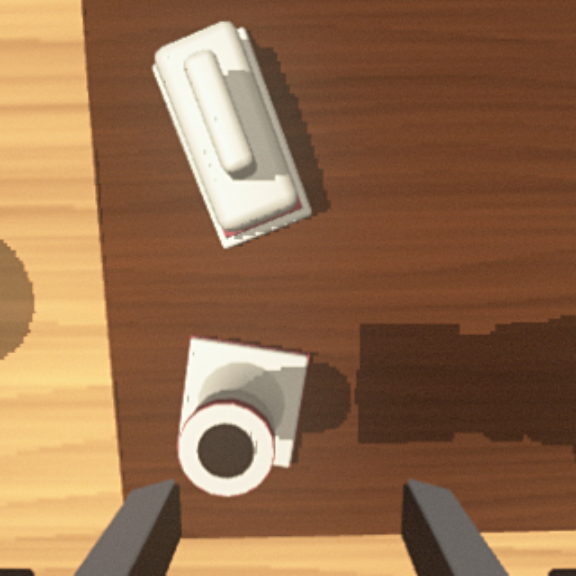

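```bash
cat >> h.py <<'E'
def line(c,P,z):  # fit a world line to pixels P on plane z -> direction deg, point
    w=onz(c,P,z)[:,:2].astype(np.float32); vx,vy,x,y=cv2.fitLine(w,cv2.DIST_HUBER,0,.01,.01).ravel()
    return np.degrees(np.arctan2(vy,vx)),np.array([x,y])
E
python3 - <<'E'
from h import *
c=np.load("c.npy",allow_pickle=True).item(); I=c["img"].astype(int)
m=(I.min(2)>95)
# top edge: columns (200..300)/1.8+160
T=[(x,min(r for r in range(175,215) if m[r,x])) for x in range(270,328)]
Rr=[(max(x for x in range(300,340) if m[r,x]),r) for r in range(206,252)]
L=[(min(x for x in range(255,280) if m[r,x]),r) for r in range(194,218)]
print(T[::8],Rr[::8],L[::8])
a,p=line(c,T,30); b,q=line(c,Rr,30); l,pl=line(c,L,30); print("top",a,p,"right",b,q,"left",l,pl)
# handle
B=[(185,60),(225,170)],[(215,55),(255,165)],[(155,70),(225,247)],[(243,30),(312,212)]
for e,z in zip(B,(97,97,24,24)): print(line(c,np.array(e)/1.8+[160,0],z))
E
```

```text
[(270, 188), (278, 189), (286, 190), (294, 191), (302, 193), (310, 194), (318, 195), (326, 197)] [(329, 206), (328, 214), (326, 222), (325, 230), (324, 238), (322, 246)] [(265, 194), (264, 202), (263, 210)]
top 80.54512 [489.15768 264.25204] right -9.39806 [453.83646 238.52393] left -9.476725 [478.56693 298.44128]
(np.float32(19.651316), array([590.72986, 276.07697], dtype=float32))
(np.float32(20.142687), array([592.5138 , 264.05334], dtype=float32))
(np.float32(20.862228), array([583.6278, 292.9539], dtype=float32))
(np.float32(21.58396), array([601.3506 , 248.07974], dtype=float32))
```

Request:
arm_command:
  rows:
    - [[80, -2, -12, 0, 0, 0, 0], [80, -3, -15, 4, 0, 0, 0], [80, 0, 0, 10, 0, 0, 0], [80, 0, 0, 20, 0, 0, 0], [80, 0, 0, 22, 0, 0, 0], [80, 0, 0, 22, 0, 0, 0], [80, 0, 0, 18, 0, 0, 0], [80, 0, 0, 10, 0, 0, 0], [80, 0, 0, 5, 0, 0, 0], [80, 0, 0, 0, 0, 0, 0], [80, 0, 0, 0, 0, 0, 0], [80, 0, 0, 0, 0, 0, 0], [80, 0, 0, 0, 0, 0, 0]]

```text
clock: 21.63
position: [457.7, 271.9, 86.1]
orientation: [1.0, -0.001, 0.001, -0.001]
ft_force: [-0.2, -0.6, 0.6]
finger_gap: 75.1
grasp_force: 0.0
```

```bash
python3 - <<'E'
from h import *
c=cam("wrist"); p=pix(c,[457.3,270,116])[0]; h=hole(c,p,116,40); print(p,h)
go(h[2][0]-.6,h[2][1]+.9,82)
E
```

```text
[323.71553951 311.26058555] (array([324.2, 311.4]), array([47.2, 51.2]), array([457.3, 269.8]))
yaw -0.07 pos [457.6 271.9  85.9] tilt [0.0023 0.0009] q6 2.0
tool shift [-0.9  1.2  3.9]
```

Request:
arm_command:
  rows:
    - [[80, -0.8, 1.2, 3, 0, 0, 0], [80, 0, 0, 0.5, 0, 0, 0], [60, 0, 0, 0, 0, 0, 0], [50, 0, 0, 0, 0, 0, 0], [48, 0, 0, 0, 0, 0, 0], [48, 0, 0, 0, 0, 0, 0], [25, 0, 0, 0, 0, 0, 0], [25, 0, 0, 0, 0, 0, 0], [25, 0, 0, 0, 0, 0, 0], [25, 0, 0, 0, 0, 0, 0], [25, 0, 0, 0, 0, 0, 0]]
  newtons: 20

```text
clock: 22.6
position: [456.1, 270.4, 81.1]
orientation: [1.0, -0.001, 0.0, -0.0]
ft_force: [0.4, 0.5, -0.0]
finger_gap: 39.3
grasp_force: 20.0
```

Request:
arm_command:
  rows:
    - [[25, 0, 0, -3, 0, 0, 0], [25, 0, 0, -8, 0, 0, 0], [25, 0, 0, -16, 0, 0, 0], [25, 0, 0, -20, 0, 0, 0.0566], [25, 0, 0, -16, 0, 0, 0.0566], [25, 0, 0, -10, 0, 0, 0.0566], [25, 0, 0, -5, 0, 0, 0.0566], [25, 8.2, 12, -2, 0, 0, 0], [25, 16.5, 23.8, 0, 0, 0, 0], [25, 20.6, 29.7, 0, 0, 0, 0], [25, 20.6, 29.7, 0, 0, 0, 0], [25, 20.6, 29.7, 0, 0, 0, 0], [25, 20.6, 29.7, 0, 0, 0, 0], [25, 20.6, 29.7, 0, 0, 0, 0], [25, 20.6, 29.7, 0, 0, 0, 0], [25, 20.6, 29.7, 0, 0, 0, 0], [25, 20.6, 29.7, 0, 0, 0, 0], [25, 20.6, 29.7, 0, 0, 0, 0], [25, 18.5, 26.7, 0, 0, 0, 0], [25, 12.4, 17.8, 0, 0, 0, 0]]

```text
clock: 24.27
position: [612.7, -126.1, 160.9]
orientation: [0.993, -0.115, -0.0, 0.001]
ft_force: [0.1, -0.3, -2.9]
finger_gap: 39.3
grasp_force: 20.0
```

Request:
arm_command:
  rows:
    - [[25, 6.2, 9, 0, 0, 0, 0], [25, 0, 0, 0, 0, 0, 0], [25, 0, 0, 0, 0, 0, 0], [25, 0, 0, 0, 0, 0, 0], [25, 0, 0, 0, 0, 0, 0]]

```text
clock: 24.68
position: [616.0, -131.0, 161.4]
orientation: [0.994, -0.113, -0.0, -0.0]
ft_force: [-0.7, -0.1, -2.9]
finger_gap: 39.6
grasp_force: 20.0
```

```bash
python3 - <<'E'
from h import *
c=cam("wrist"); s=readout.get_state(); print(s["ft_force"],s["finger_gap"])
z=s["position"][2]-81+116; p=pix(c,[*s["position"][:2],z])[0]; print(p,hole(c,p,z,45))
go(616.9,-132.3,91,-13)
np.save("c.npy",c,allow_pickle=True); save(c,"w7")
E
```

```text
[-0.36894508  0.44434153 -1.93061923] 39.39867203016107
[320.34647164 315.97960621] (array([321.4, 313.1]), array([49.1, 53.8]), array([ 617.4, -131.9]))
yaw -12.92 pos [ 616.1 -131.1  161.5] tilt [0.0002 0.0002] q6 1.5
turn about tool z rad 0.0014
tool shift [ 1.   1.  70.5]
```

View pics/w7.png

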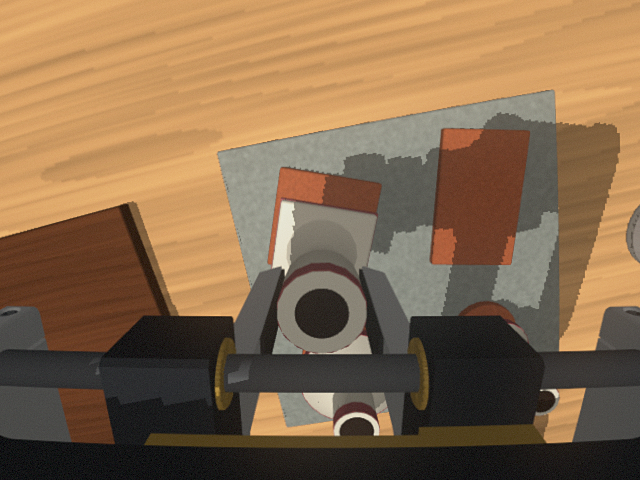

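Request:
arm_command:
  rows:
    - [[25, 0.3, 1, 5, 0, 0, 0], [25, 0, 0, 12, 0, 0, 0], [25, 0, 0, 16, 0, 0, 0], [25, 0, 0, 14, 0, 0, 0], [25, 0, 0, 9, 0, 0, 0], [25, 0, 0, 5, 0, 0, 0], [25, 0, 0, 2, 0, 0, 0], [25, 0, 0, 0, 0, 0, 0], [25, 0, 0, 0, 0, 0, 0], [25, 0, 0, 0, 0, 0, 0], [25, 0, 0, 0, 0, 0, 0]]

```text
clock: 25.65
position: [617.0, -134.1, 99.2]
orientation: [0.994, -0.114, 0.001, 0.0]
ft_force: [-0.3, 0.3, -1.5]
finger_gap: 39.6
grasp_force: 20.0
```

```bash
python3 - <<'E'
from h import *
c=cam("wrist"); s=readout.get_state()
z=s["position"][2]-81+116; p=pix(c,[*s["position"][:2],z])[0]; print(hole(c,p,z,45),s["ft_force"])
go(616.9,-132.3,91,-13)
cv2.imwrite("pics/crop3.png",cv2.resize(c["img"][100:300,220:440,::-1],None,fx=3,fy=3,interpolation=cv2.INTER_CUBIC)); np.save("c.npy",c,allow_pickle=True)
E
```

```text
(array([321.5, 313.2]), array([49.1, 53.8]), array([ 618.1, -134.9])) [ 0.86022618 -1.15618394 -2.55436169]
yaw -13.04 pos [ 616.9 -134.1   99.1] tilt [ 0.0016 -0.0006] q6 1.49
turn about tool z rad -0.0008
tool shift [-0.4 -1.7  8.1]
```

View pics/crop3.png

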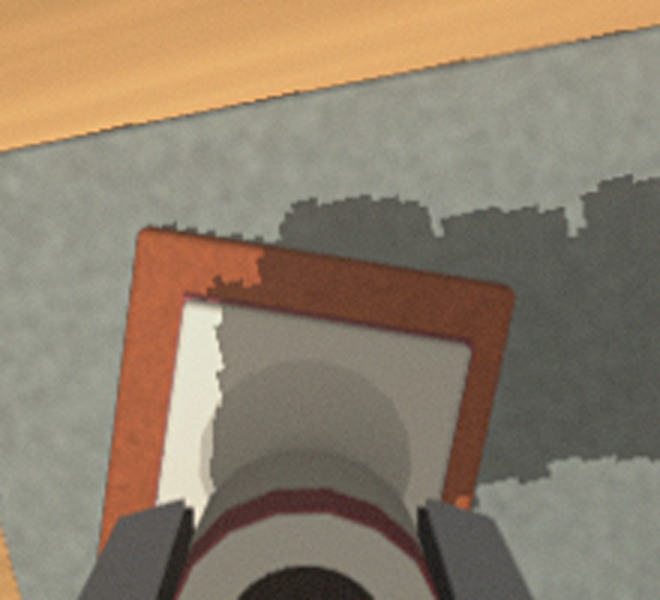

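Request:
arm_command:
  rows:
    - [[25, -0.4, -1.8, 1.5, 0, 0, 0], [25, 0, 0, 1.5, 0, 0, 0], [25, 0, 0, 1, 0, 0, 0], [25, 0, 0, 1, 0, 0, 0], [25, 0, 0, 0.5, 0, 0, 0], [25, 0, 0, 0, 0, 0, 0], [25, 0, 0, 0, 0, 0, 0], [25, 0, 0, 0, 0, 0, 0]]

```text
clock: 26.37
position: [616.5, -132.0, 92.7]
orientation: [0.994, -0.114, 0.0, 0.0]
ft_force: [0.2, -0.7, -1.5]
finger_gap: 39.3
grasp_force: 20.0
```

```bash
cat >> h.py <<'E'
def slab(c,P,z): return onz(c,P,z)[:,:2].round(1)
E
python3 - <<'E'
from h import *
c=cam("wrist"); s=readout.get_state()
z=s["position"][2]-81+116; p=pix(c,[*s["position"][:2],z])[0]; print(hole(c,p,z,45),s["ft_force"])
go(616.9,-132.3,91,-13)
E
```

```text
(array([321.5, 313.2]), array([49.2, 53.8]), array([ 617.7, -132.9])) [-0.3960229  -0.0855017  -2.34165961]
yaw -13.04 pos [ 616.5 -132.    92.7] tilt [ 0.0001 -0.0001] q6 1.5
turn about tool z rad -0.0007
tool shift [0.5 0.2 1.7]
```

Now lower the last bit, release and lift.

Request:
arm_command:
  rows:
    - [[25, 0, 0.2, 0.6, 0, 0, 0], [25, 0, 0, 0.5, 0, 0, 0], [25, 0, 0, 0.4, 0, 0, 0], [25, 0, 0, 0.4, 0, 0, 0], [25, 0, 0, 0, 0, 0, 0], [25, 0, 0, 0, 0, 0, 0]]

```text
clock: 26.92
position: [616.4, -132.2, 91.1]
orientation: [0.994, -0.114, 0.0, 0.0]
ft_force: [-0.1, 0.7, -0.5]
finger_gap: 39.2
grasp_force: 20.0
```

Request:
arm_command:
  rows:
    - [[25, 0, 0, 0.3, 0, 0, 0], [44, 0, 0, 0, 0, 0, 0], [50, 0, 0, 0, 0, 0, 0], [60, 0, 0, 0, 0, 0, 0], [75, 0, 0, 0, 0, 0, 0], [80, 0, 0, -3, 0, 0, 0], [80, 0, 0, -12, 0, 0, 0], [80, 0, 0, -25, 0, 0, 0], [80, 0, 0, -30, 0, 0, 0], [80, 0, 0, -20, 0, 0, 0], [80, 0, 0, -10, 0, 0, 0], [80, 0, 0, 0, 0, 0, 0], [80, 0, 0, 0, 0, 0, 0], [80, 0, 0, 0, 0, 0, 0]]

```text
clock: 28.08
position: [615.6, -132.0, 188.6]
orientation: [0.994, -0.114, -0.002, -0.0]
ft_force: [-0.7, 0.2, -0.3]
finger_gap: 75.1
grasp_force: 0.0
```

```bash
python3 - <<'E'
from h import *
c=cam("wrist"); s=readout.get_state(); print(s["ft_force"],s["finger_gap"])
p=pix(c,[617.4,-133,126])[0]; print(hole(c,p,126,40)); save(c,"w8")
d=np.load("c.npy",allow_pickle=True)
for t in tiles(c,28,1000): print(*t)
go(592,268,190,20.5)
E
```

```text
[-0.34179957  0.18279591 -0.91809627] 75.41000963809081
(array([321.5, 247.6]), array([31.8, 33.5]), array([ 617.7, -133.1]))
[439. 235.] [ 575.  -241.8] [ 574.5 -242.5] [32.5 35.6] 76.9
[298. 202.] [ 640.1 -113.7] [ 622.8 -122.6] [65.8 88.6] 67.7
yaw -13.04 pos [ 615.4 -131.9  188.1] tilt [-0.0038  0.0011] q6 1.5
turn about tool z rad -0.5854
tool shift [ 118.1 -382.8   -2.3]
```

Request:
arm_command:
  rows:
    - [[90, 0, 0, 0, 0, 0, -0.117], [90, 0, 0, 0, 0, 0, -0.117], [90, 0, 0, 0, 0, 0, -0.117], [90, 0, 0, 0, 0, 0, -0.117], [90, 0, 0, 0, 0, 0, -0.117], [90, 4, -12.8, 0, 0, 0, 0], [90, 8, -25.5, 0, 0, 0, 0], [90, 9.8, -32, 0, 0, 0, 0], [90, 9.8, -32, 0, 0, 0, 0], [90, 9.8, -32, 0, 0, 0, 0], [90, 9.8, -32, 0, 0, 0, 0], [90, 9.8, -32, 0, 0, 0, 0], [90, 9.8, -32, 0, 0, 0, 0], [90, 9.8, -32, 0, 0, 0, 0], [90, 9.8, -32, 0, 0, 0, 0], [90, 9.8, -32, 0, 0, 0, 0], [90, 8.8, -29, 0, 0, 0, 0], [90, 6, -19, 0, 0, 0, 0], [90, 3, -9, 0, 0, 0, 0], [90, 0, 0, 0, 0, 0, 0]]

```text
clock: 29.8
position: [591.4, 270.6, 188.9]
orientation: [0.984, 0.179, -0.001, -0.0]
ft_force: [0.5, -0.4, 0.7]
finger_gap: 84.3
grasp_force: 0.0
```

Request:
arm_command:
  rows:
    - [[90, 0, 0, 0, 0, 0, 0], [90, 0, 0, 0, 0, 0, 0], [90, 0, 0, 0, 0, 0, 0]]

```text
clock: 30.05
position: [593.1, 266.7, 190.4]
orientation: [0.984, 0.177, -0.0, 0.0]
ft_force: [1.1, -0.1, -0.5]
finger_gap: 84.3
grasp_force: 0.0
```

```bash
python3 - <<'E'
from h import *
c=cam("wrist"); go(592,268,80,20.5)
cv2.imwrite("pics/crop4.png",cv2.resize(c["img"][130:330,220:440,::-1],None,fx=3,fy=3,interpolation=cv2.INTER_CUBIC)); np.save("c.npy",c,allow_pickle=True)
E
```

```text
yaw 20.34 pos [593.1 266.7 190.5] tilt [ 0.0001 -0.0004] q6 1.55
turn about tool z rad -0.0028
tool shift [ -0.6  -1.7 110.5]
```

View pics/crop4.png

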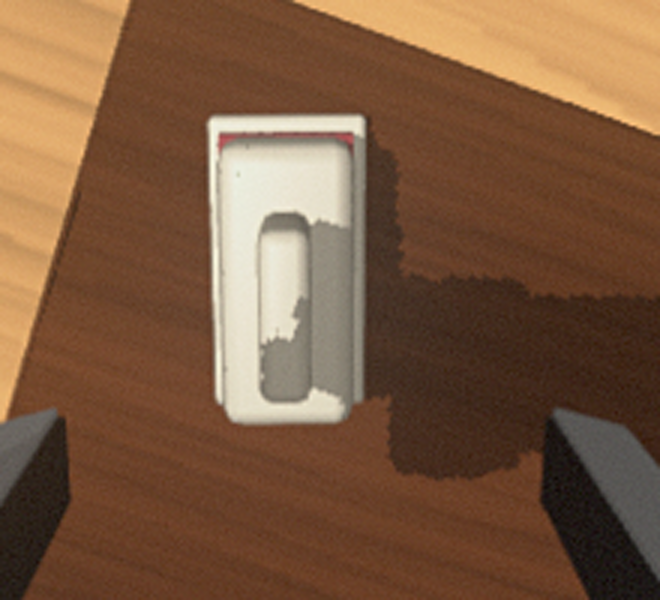

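```bash
python3 - <<'E'
from h import *
c=np.load("c.npy",allow_pickle=True).item()
f=lambda P:np.array(P)/3.+[220,130]
for n,P,z in (("footL",[(209,120),(217,400)],24),("footR",[(366,120),(361,400)],24),("hL",[(259,240),(261,390)],97),("hR",[(310,240),(310,390)],97),("bodyL",[(219,160),(226,400)],63),("bodyR",[(353,160),(350,400)],63)):
    print(n,line(c,f(P),z)[0].round(2),slab(c,f(P),z).tolist())
print("h centre",slab(c,f([(284.7,232),(285.5,402)]),97),"far",slab(c,f([(287,116)]),24))
E
```

```text
footL 20.77 [[628.0, 310.2], [540.5, 277.1]]
footR 20.14 [[645.2, 263.6], [557.4, 231.4]]
hL 20.51 [[611.0, 284.2], [573.1, 270.0]]
hR 20.44 [[615.6, 272.0], [577.6, 257.8]]
bodyL 20.91 [[622.3, 301.8], [555.2, 276.2]]
bodyR 20.29 [[635.5, 266.2], [568.2, 241.3]]
h centre [[615.3 278.8]
 [572.2 262.8]] far [[637.7 287.5]]
```

Request:
arm_command:
  rows:
    - [[60, 1.2, -4.9, 5, 0, 0, -0.003], [60, 0, 0, 15, 0, 0, 0], [60, 0, 0, 22, 0, 0, 0], [60, 0, 0, 22, 0, 0, 0], [60, 0, 0, 22, 0, 0, 0], [60, 0, 0, 14, 0, 0, 0], [60, 0, 0, 8, 0, 0, 0], [60, 0, 0, 4, 0, 0, 0], [60, 0, 0, 2, 0, 0, 0], [60, 0, 0, 0, 0, 0, 0], [60, 0, 0, 0, 0, 0, 0], [60, 0, 0, 0, 0, 0, 0], [60, 0, 0, 0, 0, 0, 0]]

```text
clock: 31.18
position: [592.9, 273.4, 77.6]
orientation: [0.984, 0.179, 0.001, -0.0]
ft_force: [-0.2, -0.1, 0.3]
finger_gap: 56.3
grasp_force: 0.0
```

```bash
python3 - <<'E'
from h import *
go(592.5,271.7,67.5,20.5)
E
```

```text
yaw 20.65 pos [592.9 273.4  77.6] tilt [0.0021 0.0006] q6 1.56
turn about tool z rad 0.0026
tool shift [-1.   1.5 10.1]
```

Request:
arm_command:
  rows:
    - [[60, -1, 1.5, 4, 0, 0, 0.002], [60, 0, 0, 3, 0, 0, 0], [60, 0, 0, 1.5, 0, 0, 0], [60, 0, 0, 0, 0, 0, 0], [60, 0, 0, 0, 0, 0, 0], [60, 0, 0, 0, 0, 0, 0], [40, 0, 0, 0, 0, 0, 0], [30, 0, 0, 0, 0, 0, 0], [22, 0, 0, 0, 0, 0, 0], [22, 0, 0, 0, 0, 0, 0], [22, 0, 0, 0, 0, 0, 0], [5, 0, 0, 0, 0, 0, 0], [5, 0, 0, 0, 0, 0, 0], [5, 0, 0, 0, 0, 0, 0], [5, 0, 0, 0, 0, 0, 0], [5, 0, 0, 0, 0, 0, 0]]
  newtons: 20

```text
clock: 32.52
position: [591.7, 271.5, 67.8]
orientation: [0.984, 0.178, -0.0, -0.0]
ft_force: [-0.4, 1.8, -0.3]
finger_gap: 14.0
grasp_force: 20.0
```

```bash
python3 - <<'E'
from h import *
s=readout.get_state(); print(s["q"].round(2)); go(609.2,-272.7,180,-13.5)
E
```

```text
[0.34 0.37 1.31 0.   1.47 1.56]
yaw 20.54 pos [591.7 271.5  67.8] tilt [-0.0001  0.0001] q6 1.56
turn about tool z rad 0.5941
tool shift [ 144.   525.1 -112.3]
```

Request:
arm_command:
  rows:
    - [[5, 0, 0, -3, 0, 0, 0], [5, 0, 0, -8, 0, 0, 0], [5, 0, 0, -15, 0, 0, 0], [5, 0, 0, -22, 0, 0, 0], [5, 0, 0, -22, 0, 0, 0.1], [5, 0, 0, -22, 0, 0, 0.1], [5, 0, 0, -22, 0, 0, 0.1], [5, 0, 0, -16, 0, 0, 0.1], [5, 0, 0, -8, 0, 0, 0.1], [5, 0, 0, -2, 0, 0, 0.094], [5, 3.6, 13, 0, 0, 0, 0], [5, 7.2, 26.2, 0, 0, 0, 0], [5, 9, 32.8, 0, 0, 0, 0], [5, 9, 32.8, 0, 0, 0, 0], [5, 9, 32.8, 0, 0, 0, 0], [5, 9, 32.8, 0, 0, 0, 0], [5, 9, 32.8, 0, 0, 0, 0], [5, 9, 32.8, 0, 0, 0, 0]]

```text
clock: 34.02
position: [598.7, 24.1, 207.4]
orientation: [0.993, -0.116, -0.001, 0.0]
ft_force: [1.0, -0.0, -3.3]
finger_gap: 13.7
grasp_force: 20.0
```

Request:
arm_command:
  rows:
    - [[5, 9, 32.8, 0, 0, 0, 0], [5, 9, 32.8, 0, 0, 0, 0], [5, 9, 32.8, 0, 0, 0, 0], [5, 9, 32.8, 0, 0, 0, 0], [5, 9, 32.8, 0, 0, 0, 0], [5, 9, 32.8, 0, 0, 0, 0], [5, 9, 32.8, 0, 0, 0, 0], [5, 8, 30, 0, 0, 0, 0], [5, 5.4, 20, 0, 0, 0, 0], [5, 2.7, 10, 0, 0, 0, 0], [5, 0, 0, 0, 0, 0, 0], [5, 0, 0, 0, 0, 0, 0], [5, 0, 0, 0, 0, 0, 0], [5, 0, 0, 0, 0, 0, 0]]

```text
clock: 35.18
position: [609.2, -271.5, 208.2]
orientation: [0.993, -0.116, 0.0, -0.0]
ft_force: [0.2, 0.5, -2.5]
finger_gap: 14.0
grasp_force: 20.0
```

```bash
python3 - <<'E'
from h import *
s=readout.get_state(); print(s["ft_force"],s["finger_gap"]); go(608.0,-272.0,110,-13.55)
E
```

```text
[ 0.16731127  0.54207227 -2.50381808] 13.966006093403033
yaw -13.35 pos [ 609.2 -271.5  208.2] tilt [0.0002 0.0004] q6 1.3
turn about tool z rad 0.0034
tool shift [-1.1  0.8 98.2]
```

Request:
arm_command:
  rows:
    - [[5, -1, 0.8, 6, 0, 0, 0.003], [5, 0, 0, 15, 0, 0, 0], [5, 0, 0, 22, 0, 0, 0], [5, 0, 0, 22, 0, 0, 0], [5, 0, 0, 20, 0, 0, 0], [5, 0, 0, 14, 0, 0, 0], [5, 0, 0, 9, 0, 0, 0], [5, 0, 0, 5, 0, 0, 0], [5, 0, 0, 2, 0, 0, 0], [5, 0, 0, 0, 0, 0, 0], [5, 0, 0, 0, 0, 0, 0], [5, 0, 0, 0, 0, 0, 0], [5, 0, 0, 0, 0, 0, 0]]

```text
clock: 36.27
position: [608.5, -274.2, 94.3]
orientation: [0.993, -0.119, 0.001, 0.0]
ft_force: [-0.4, 0.2, -2.5]
finger_gap: 13.8
grasp_force: 20.0
```

```bash
python3 - <<'E'
from h import *
c=cam("wrist"); go(608.0,-272.0,78,-13.55)
cv2.imwrite("pics/crop5.png",cv2.resize(c["img"][80:300,200:440,::-1],None,fx=2.7,fy=2.7,interpolation=cv2.INTER_CUBIC)); np.save("c.npy",c,allow_pickle=True)
E
```

```text
yaw -13.67 pos [ 608.4 -274.1   94. ] tilt [ 0.0016 -0.001 ] q6 1.3
turn about tool z rad -0.0022
tool shift [-0.9 -2.  16. ]
```

View pics/crop5.png

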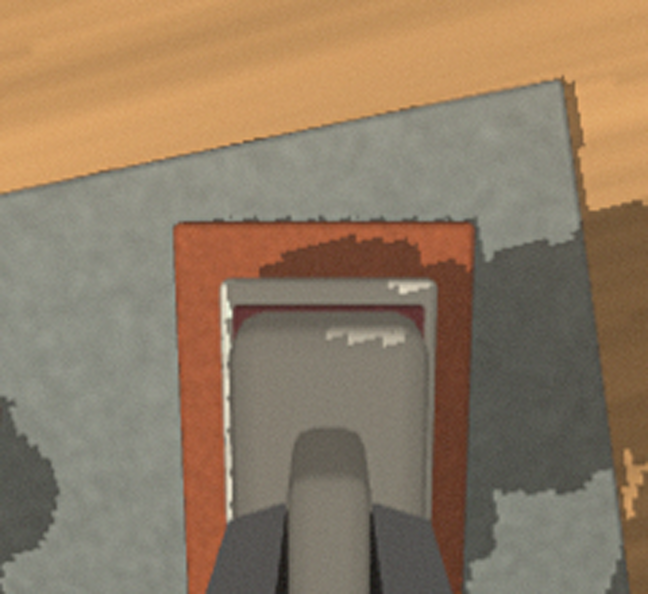

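```bash
python3 - <<'E'
from h import *
c=np.load("c.npy",allow_pickle=True).item()
f=lambda P:np.array(P)/2.7+[200,80]
t=onz(c,f([(175,223),(474,222)]),28)[:,:2]; b=onz(c,f([(222,281),(437,281)]),50)[:,:2]
print(np.hypot(*(t[0]-t[1])),np.hypot(*(b[0]-b[1])))
for q in(t,b): print(np.degrees(np.arctan2(*(q[0]-q[1])[::-1]))-90)
x=np.array([np.cos(np.radians(13.55)),-np.sin(np.radians(13.55))])
T=t.mean(0)-61*x; B=b.mean(0)-48*x; print("tile",T,"piece",B)
M=R.from_quat(readout.get_state()["orientation"]).as_matrix(); print("tool shift",M.T@[*(T-B),0])
E
```

```text
74.51603960240175 49.440819593734595
-13.459140869039203
-13.645399279041172
tile [ 608.77224676 -274.10614812] piece [ 609.35071395 -275.45643119]
tool shift [-0.88128001 -1.17525703 -0.00226163]
```

Request:
arm_command:
  rows:
    - [[5, -0.8, -1.5, 3, 0, 0, -0.002], [5, 0, 0, 3, 0, 0, 0], [5, 0, 0, 3, 0, 0, 0], [5, 0, 0, 2, 0, 0, 0], [5, 0, 0, 1, 0, 0, 0], [5, 0, 0, 0, 0, 0, 0], [5, 0, 0, 0, 0, 0, 0], [5, 0, 0, 0, 0, 0, 0], [5, 0, 0, 0, 0, 0, 0]]

```text
clock: 37.07
position: [607.6, -272.2, 81.2]
orientation: [0.993, -0.118, 0.0, 0.0]
ft_force: [0.2, -0.2, -2.4]
finger_gap: 13.9
grasp_force: 20.0
```

```bash
python3 - <<'E'
from h import *
go(608.0,-272.4,78,-13.55)
E
```

```text
yaw -13.56 pos [ 607.6 -272.2   81.2] tilt [ 0.0004 -0.0003] q6 1.3
turn about tool z rad -0.0001
tool shift [0.4 0.1 3.2]
```

Request:
arm_command:
  rows:
    - [[5, 0.2, 0.4, 1, 0, 0, 0], [5, 0, 0, 0.8, 0, 0, 0], [5, 0, 0, 0.5, 0, 0, 0], [5, 0, 0, 0.4, 0, 0, 0], [5, 0, 0, 0.4, 0, 0, 0], [5, 0, 0, 0, 0, 0, 0], [5, 0, 0, 0, 0, 0, 0], [5, 0, 0, 0, 0, 0, 0]]

```text
clock: 37.73
position: [607.6, -272.6, 77.8]
orientation: [0.993, -0.118, 0.0, 0.0]
ft_force: [-0.7, -0.4, -3.0]
finger_gap: 13.8
grasp_force: 20.0
```

Request:
arm_command:
  rows:
    - [[5, 0, 0, 0.4, 0, 0, 0], [5, 0, 0, 0.4, 0, 0, 0], [5, 0, 0, 0, 0, 0, 0], [5, 0, 0, 0, 0, 0, 0], [5, 0, 0, 0, 0, 0, 0]]

```text
clock: 38.15
position: [607.6, -272.6, 77.8]
orientation: [0.993, -0.118, 0.0, 0.0]
ft_force: [-0.8, 1.5, 1.8]
finger_gap: 14.1
grasp_force: 20.0
```

Request:
arm_command:
  rows:
    - [[18, 0, 0, 0, 0, 0, 0], [24, 0, 0, 0, 0, 0, 0], [35, 0, 0, 0, 0, 0, 0], [50, 0, 0, 0, 0, 0, 0], [60, 0, 0, 0, 0, 0, 0], [60, 0, 0, -3, 0, 0, 0], [60, 0, 0, -12, 0, 0, 0], [60, 0, 0, -25, 0, 0, 0], [60, 0, 0, -30, 0, 0, 0], [60, 0, 0, -30, 0, 0, 0], [60, 0, 0, -30, 0, 0, 0], [60, 0, 0, -15, 0, 0, 0], [60, -20, 0, 0, 0, 0, 0], [60, -20, 0, 0, 0, 0, 0], [60, -20, 0, 0, 0, 0, 0], [60, -20, 0, 0, 0, 0, 0], [60, 0, 0, 0, 0, 0, 0], [60, 0, 0, 0, 0, 0, 0], [60, 0, 0, 0, 0, 0, 0]]

```text
clock: 39.73
position: [530.6, -254.1, 223.0]
orientation: [0.993, -0.118, 0.001, 0.0]
ft_force: [0.4, 0.6, -0.3]
finger_gap: 56.4
grasp_force: 0.0
```

```bash
python3 - <<'E'
from h import *
s=readout.get_state(); print(s["position"],s["ft_force"],s["finger_gap"])
c=cam("wrist"); b=cam("side"); cv2.imwrite("pics/fin.png",np.hstack([cv2.resize(c["img"],(400,300)),cv2.resize(b["img"][100:340,180:500],(400,300))])[:,:,::-1])
cv2.imwrite("pics/fin2.png",c["img"][:,:,::-1])
E
```

```text
[ 530.57058979 -254.12701807  222.98941061] [ 0.40337412  0.58399223 -0.31780182] 56.448182696387484
```

View pics/fin.png

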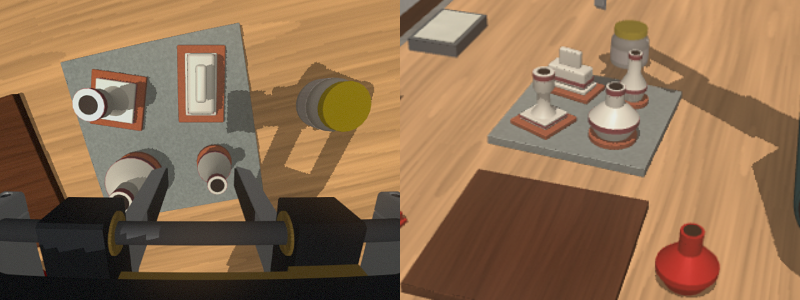

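All four pieces stand upright and centred on their tiles. The candlestick is at about (105,98) and the cover at (202,82) in the left panel. The tub and the red vase are untouched, and the gripper is clear, so I'm handing in.

```bash
python3 -c "
from plant import ticket; print(ticket.hand_in())"
```

```text
the job is handed in; nothing more can be done
None
```

All four pieces are standing upright and centred on their own tiles, the arm has let go of everything and is clear, and the job was handed in at about 40 s of the 118 s limit; the hand-in returned no verdict.

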